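Rock a locating block out of its fixture nest

ROBOT

A 6-joint arm with a two-finger parallel gripper is mounted at the origin on a cart in front of the work surface, level with it; the furniture and walls round the work are solid. World frame = base frame: x ahead of the robot, y to its left, z up, the work surface at z = 0. Lengths are in m, angles in rad, forces in N, time in s.
With the tool pointing down it reaches from about 0.375 to 0.9 m from the base axis. Payload 3.1 kg.
Tool frame: the origin (TCP) lies on the centre line of the jaws, within the pads' length; the fingertips stand ahead of it and the grasp point (between the pads) lies 3 mm ahead of it (robot.tip_reach is the z of the fingertips in the tool frame, in m); z points along the fingers, y is the line along which they close (so a half turn about z gives the same grasp; the last joint's range is limited). The gripper opens to 87 mm and grips with 3 to 60 N. Pads are 19 mm wide; open, the fingers measure 117 mm over their backs; the gripper's body (75 mm by 190 mm) begins 51 mm behind the grasp point.
Start: joints at [1.036, 0.527, 1.433, -0, 1.181, -0.178], TCP at [0.218, 0.586, 0.245] pointing down, gripper open.
Joint ranges: [-3.08, 3.08], [-0.75, 2.2], [0.22, 2.44], [-1.43, 4.57], [0, 2.65], [-2.85, 2.85]. Speed limits (rad/s): [2.79, 2.79, 3.14, 3.14, 3.14, 3.14].

INTERFACE

Orientations are given as a unit quaternion [x, y, z, w].
In Python, from rig import sensors, eyes, ticket, robot gives the robot as it stands.
- The arm moves only by the tool drive_tool, never from a script. Its argument "deltas" is a list that holds one entry, the list of rows, each a list of 6 numbers: the shift along the tool's x, y, z in mm, then the turn, a rotation vector about the tool's x, y, z in rad. A call has 1 to 8 rows; each row shifts and turns the commanded pose from where the row before left it, along the tool's axes as they then stand; what a row does not reach is not made up. A row lasts 1/12 s, in which the tool goes at most 41.7 mm and 7.16 degrees, less where a joint would pass 70% of its speed; a pose out of reach is approached as far as the arm can. A call is refused whole if a number of a shift passes 41.7 or a number of a turn 0.125, either way. A call with a gripper value outside its range is refused whole. "gripper" is the opening in per cent of the stroke, from 0 (shut) to 100 (fully open), set as the call begins (left out, the last holds). The fingers move at their own pace and stop on an object; "squeeze" is the grip in N (left out, the last holds). Time passes only in rows, so rows that do not move let the fingers close. It gives the time, the measured TCP pose, the force, the opening and the grip force at its end, in the units of the state.
- sensors.get_obs(): the state, without advancing time (a new reading comes with each control period).
- eyes.camera(name): name is "side" or "top" or "wrist"; returns a dict with "img" (480x640x3 uint8, red, green, blue), "fov_y" (degrees; the focal length in pixels is half the picture's height over the tangent of half this angle, whatever the lens; pixels are square), "cx", "cy" (the principal point, pixels), "xyz" and "attitude" of the camera in the world; the wrist camera has in their place "hand_eye" (4x4, takes a point from camera to tool coordinates, whose origin is the TCP and whose axes are the flange's). Camera axes: x right, y up, looking along -z (the intrinsics and any distortion apply to the point x, -y, -z); pixel columns grow to the right and rows downward; lengths in m; the calibration is good to about 2 mm. A picture is of the moment at which its call begins: read the wrist's pose just before it. There is no depth.
- ticket.hand_in(): hands the job in; it is judged then, once.
The state is a dict: "time": time; "q": joint angles; "joint_velocities": joint speeds; "joint_torque": joint torques, N m; "position": TCP position; "tool_rot": TCP orientation; "ft_force": force on the tool from outside, world axes, zero at the start; "moment": the same for the moment, N m; "grip_width": finger opening in m; "grip_force": force on a finger pad.
Only numpy, scipy, OpenCV 4.12 (cv2) and the standard library are available. Lean on these libraries where they do the work, as an engineer would, in place of code of your own. Each camera call takes 0.05 s, during which the arm holds its last target. There are 200 camera calls.

TASK

The steel locating block is stuck tight in the pocket of the fixture nest, and the nest only stands on its dowels by its own weight, so a straight pull lifts the whole nest. Take the block by its post and rock it several degrees to one side and the other along its length, easing up first one end and then the other a little at a time (never levering one end right out while the other is still down), until it comes free without lifting the nest off its plate. Finish still holding the block upright just clear above its pocket, touching nothing but the gripper; do not put it down, and leave the spring, the piston and the screwdriver alone.

Things in the scene. Friction and masses are not known exactly. Their poses are not given: they have to be found in the camera images.
- locating_block: Bright steel block, 0.4 to 0.8 kg: foot 24 mm (x) by 70 mm (y) by 36 mm tall, on its middle a square post 24 x 24 mm, the handle, to 87 mm above the origin. Origin: centre of the underside; z up along the post, y along the foot, the direction of rocking (it tips about x). Seated it stands upright on the pocket floor, the post's top 63 mm above the nest's top.
- post_grip (a point): Point in the middle of the post, 68 mm above the block's underside: where to grip, across 24 mm either way.
- end_left (a point): Middle of the lower edge of the block's +y end (y +35 mm, underside).
- end_right (a point): Middle of the lower edge of the block's -y end (y -35 mm, underside).
- pocket_mouth (a point): Centre of the mouth of the pocket, level with the top of the nest (dark steel block 66 mm (x) by 124 mm (y) by 34 mm tall); z up, y along the pocket. When the nest is down this is 42 mm above the bench. The pocket: 26 mm by 73 mm (y), 24 mm deep, so the foot has 1 mm spare at each side, 1.5 mm at each end; seated it can tip about 0.12 rad either way, more as it rises.
- plunger_left (a point): Tip of the spring plunger in the pocket's +y end wall, 7 mm below the top. It presses on that end of the foot and by friction resists its sliding with about 14 to 18 N, until that end's lower edge has risen about 17 to 20 mm. Both plungers together hold more than the nest's weight (23 N), one alone less. A raised end mostly stays up by friction while the other is eased up.
- plunger_right (a point): Tip of the like plunger in the pocket's -y end wall.
- nest (a joint): How far the nest (2.3 kg, carries the pocket) is lifted off its base plate, m: 0 standing on the plate, up to 0.03. It can only move straight up on two dowels; sideways plate and nest are fast.
- base_plate: Aluminium plate 90 mm (x) by 160 mm (y) by 8 mm, screwed to the bench under the nest. Origin: centre of its underside, on the bench; z up, y along the pocket.
- spring: Bystander: steel coil spring standing on the bench, 47 mm across, 52 mm tall; origin at the centre of its underside.
- piston: Bystander: flat damper piston, 44 mm across, 14 mm tall, lying on the bench; origin at the centre of its underside.
- screwdriver: Bystander: screwdriver with black handle lying on the bench, 189 mm long, 31 mm tall; origin at the middle of its length, on the bench, x along it.
There are look-alikes about, which are no part of the job. What is shaped like the locating_block but orange or turquoise is not meant.

How it is judged:
On the way, in this order (a step that is already met when the one before it is completed fails the run):
1. the block is tipped along its length by 2 degrees or more, one end eased up, with both ends still in the nest (neither more than 15.5 mm up) (angle between locating_block's own z axis and vertical above 0.035 rad and z of each of end_left, end_right in the frame of pocket_mouth below -0.0085 m), for 0.05 s.
2. then the other end has followed by rocking back: both ends are 5 to 15.5 mm up at the same time, still pinched in the pocket (z of end_left in the frame of pocket_mouth between -0.019 and -0.0085 m and z of end_right in the frame of pocket_mouth between -0.019 and -0.0085 m), for 0.05 s.
At the end, for the whole second after the job is handed in: The gripper still holds the block, still and upright (within 11 degrees), its underside 3 to 50 mm above the nest's top and within 25 mm of the pocket's middle, touching neither nest nor plate; the nest stands down on its plate (within 2 mm) and the bystanders are where they stood (within 20 mm) (z of locating_block in the frame of pocket_mouth between 0.003 and 0.05 m and horizontal distance between locating_block and pocket_mouth below 0.025 m and angle between locating_block's own z axis and vertical below 0.2 rad and contact force between the fingers and locating_block above 2 N and contact force between locating_block and base_plate below 0.1 N and linear speed of locating_block below 0.03 m/s and value of joint nest below 0.002 m and distance of each of spring, piston, screwdriver from where it was at the start of the episode below 0.02 m); the arm keeps its last pose, push and grip.
It fails at once if the nest is lifted more than 6 mm off its plate (value of joint nest above 0.006 m).
It fails at once if a bystander is moved more than 20 mm (distance of any of spring, piston, screwdriver from where it was at the start of the episode above 0.02 m).
It also fails if it takes over 38 s, if anything falls off the work surface, if the arm or the gripper's body presses on something with over 40 N, if the wrist force passes 120 N, or if a joint passes its speed limit or range.

## Working session

There is one attempt and no reset: what is moved stays moved. The work goes in short steps, Python scripts to look and compute and a tool call to move; the robot and the scene stay as the last step left them, time stands still between calls to the robot, and variables do not carry over. Pictures are saved under pics/ and viewed, at most 10 in all, crops included, and the job is handed in when it is done.

Besides the shell and the picture viewer there is one more tool, called as name(argument=value, ...) on one line, values as JSON. drive_tool: Moves the arm, as the interface text tells. Its arguments: {"type":"object","properties":{"deltas":{"type":"array"},"gripper":{"type":"number"},"squeeze":{"type":"number"}},"required":["deltas"]}

```bash
ls; mkdir -p pics; cat > h.py <<'E'
from rig import sensors, eyes, ticket, robot
import numpy as np, cv2, pickle
from scipy.spatial.transform import Rotation as R
def shot(n,f):
    o=sensors.get_obs(); c=eyes.camera(n); c['o']=o
    cv2.imwrite(f'pics/{f}.png',c['img'][:,:,::-1]); pickle.dump(c,open(f'pics/{f}.pkl','wb')); return c
E
python3 - <<'E'
from h import *
for n in('side','top'):
    c=shot(n,n+'1'); print({k:v for k,v in c.items() if k not in('img','o')})
print(c['o'])
print(robot.tip_reach)
cv2.imwrite('pics/both.png',np.hstack([cv2.imread('pics/top1.png')])) 
E
```

```text
pics
{'fov_y': 44.150323930723424, 'cx': 318.5759692662212, 'cy': 230.10575106998644, 'xyz': array([ 0.8611092 , -0.44593239,  1.19453385]), 'attitude': array([0.23579995, 0.06403098, 0.25749965, 0.93487558])}
{'fov_y': 57.975377731935154, 'cx': 319.20496468285336, 'cy': 239.74491383735344, 'xyz': array([0.49044204, 0.06454399, 0.91327835]), 'attitude': array([-0.0168423 ,  0.02833218,  0.70833872, -0.70510274])}
{'time': 0.05, 'q': array([ 1.03647734e+00,  5.28433174e-01,  1.43384747e+00,  1.19272429e-06,
        1.18138047e+00, -1.78524011e-01]), 'joint_velocities': array([-0.00082078, -0.00010501, -0.00263316,  0.0014167 ,  0.00072353,
       -0.00184067]), 'joint_torque': array([-1.73837077e-05, -4.41371942e+01, -1.77341366e+01,  6.35735155e-02,
        5.35084808e-02, -5.48029334e-05]), 'position': array([0.21735839, 0.58529088, 0.24360928]), 'tool_rot': array([ 1.76960763e-01,  9.84217364e-01, -9.69039471e-04, -3.61383979e-04]), 'ft_force': array([0.35466569, 0.09620356, 0.27861661]), 'moment': array([ 0.00101258, -0.01161848,  0.01457452]), 'grip_force': 0.0, 'grip_width': 0.08700866881260919}
0.022
```

View pics/top1.png

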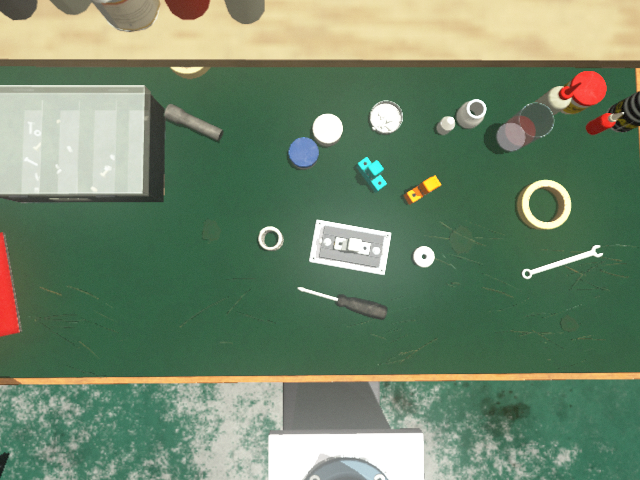

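View pics/side1.png

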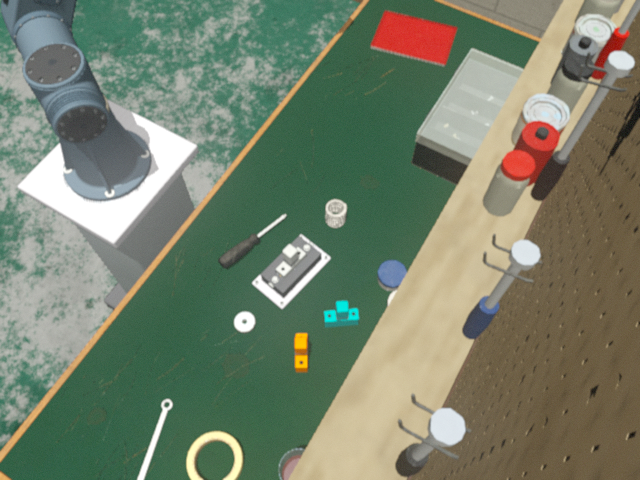

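Top view: steel block in the nest at about (352,245). The look-alikes are turquoise (373,172) and orange (423,189). The spring is at (271,238), the piston at (424,257) and the screwdriver at (345,304). I choose the steel block on the plate and check it in a close crop.

```bash
python3 - <<'E'
import cv2
a=cv2.imread('pics/top1.png')[210:285,300:400]
cv2.imwrite('pics/crop1.png',cv2.resize(a,None,fx=8,fy=8,interpolation=cv2.INTER_CUBIC))
E
```

```text
(no output)
```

View pics/crop1.png

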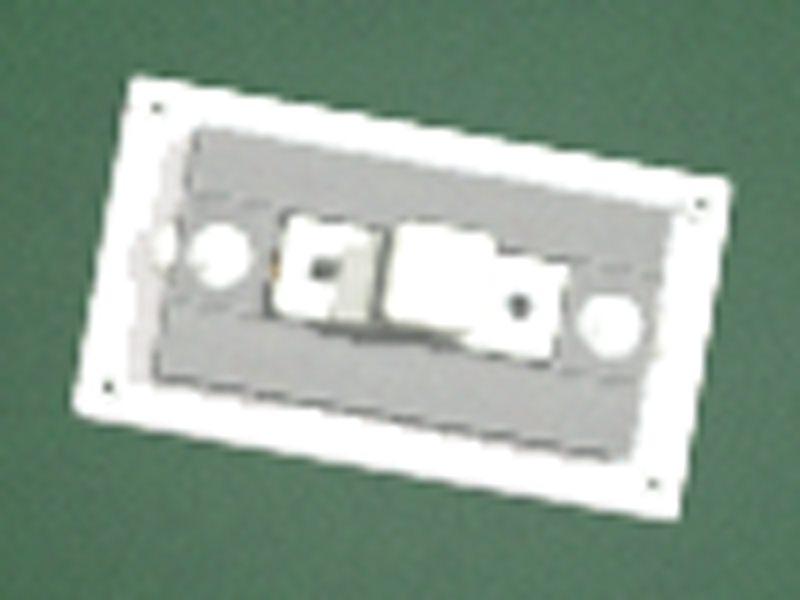

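The crop shows the bright steel block in the dark nest. Plate corners are at crop (132,75), (733,180), (680,520) and (75,415); the post's top is about (440,275). Next I project these to world positions.

```bash
cat >> h.py <<'E'
def proj(c,px,z,T=None):
    h,w=c['img'].shape[:2]; f=h/2/np.tan(np.radians(c['fov_y'])/2)
    px=np.atleast_2d(px).astype(float)
    d=np.c_[(px[:,0]-c['cx'])/f,-(px[:,1]-c['cy'])/f,-np.ones(len(px))]
    if 'xyz' in c: Rm,p=R.from_quat(c['attitude']).as_matrix(),np.array(c['xyz'])
    else:
        o=c['o']; H=np.array(c['hand_eye']); Rt=R.from_quat(o['tool_rot']).as_matrix()
        Rm=Rt@H[:3,:3]; p=Rt@H[:3,3]+o['position']
    d=d@Rm.T
    return p+d*((z-p[2])/d[:,2])[:,None]
E
python3 - <<'E'
from h import *
c=pickle.load(open('pics/top1.pkl','rb')); print([k for k in c])
P=np.array([(132,75),(733,180),(680,520),(75,415)])/8+[300,210]
W=proj(c,P,.008); print(W.round(4),W.mean(0).round(4))
print(np.linalg.norm(np.diff(W[[0,1,2,3,0]],axis=0),axis=1))
d=W[0]+W[3]-W[1]-W[2]; print('yaw of +y',np.degrees(np.arctan2(d[1],d[0])))
print('post',proj(c,np.array([[440,275]])/8+[300,210],.105))
print('screwdriver etc',proj(c,[(271,238),(424,257),(300,290),(385,312)],.02).round(3))
o=sensors.get_obs(); print(R.from_quat(o['tool_rot']).as_matrix().round(3))
E
```

```text
['img', 'fov_y', 'cx', 'cy', 'xyz', 'attitude', 'o']
[[ 0.5912  0.0551  0.008 ]
 [ 0.563  -0.1027  0.008 ]
 [ 0.474  -0.0874  0.008 ]
 [ 0.5021  0.0704  0.008 ]] [ 0.5326 -0.0161  0.008 ]
[0.16031529 0.09028706 0.16030075 0.09038887]
yaw of +y 79.86763229287163
post [[ 0.53318069 -0.01567137  0.105     ]]
screwdriver etc [[ 0.552  0.149  0.02 ]
 [ 0.511 -0.167  0.02 ]
 [ 0.445  0.09   0.02 ]
 [ 0.399 -0.084  0.02 ]]
[[-0.937  0.348 -0.001]
 [ 0.348  0.937 -0.002]
 [ 0.    -0.002 -1.   ]]
```

drive_tool(deltas=[[[-29.7,-26.6,0,0,0,0],[-29.7,-26.6,0,0,0,0],[-29.7,-26.6,0,0,0,0],[-29.7,-26.6,0,0,0,0],[-29.7,-26.6,0,0,0,0],[-29.7,-26.6,0,0,0,0],[-29.7,-26.6,0,0,0,0],[-29.7,-26.6,0,0,0,0]]], gripper=100)

```text
time: 0.77
position: [0.3665, 0.3018, 0.2444]
tool_rot: [0.177, 0.984, -0.0, -0.0]
ft_force: [1.2, 0.3, 0.7]
grip_width: 0.0873
grip_force: 0.0
```

drive_tool(deltas=[[[-29.7,-26.6,0,0,0,0],[-29.7,-26.6,0,0,0,0],[-29.7,-26.6,0,0,0,0],[-29.7,-26.6,0,0,0,0],[-29.7,-26.6,0,0,0,0],[-29.7,-26.6,0,0,0,0],[-29.7,-26.6,0,0,0,0],[-29.7,-26.6,0,0,0,0]]])

```text
time: 1.43
position: [0.5151, 0.0194, 0.2443]
tool_rot: [0.177, 0.984, 0.0, -0.0]
ft_force: [-0.3, 0.0, 0.4]
grip_width: 0.087
grip_force: 0.0
```

drive_tool(deltas=[[[-30,-27,0,0,0,0],[0,0,0,0,0,-0.09],[0,0,0,0,0,-0.09],[0,0,0,0,0,0],[0,0,0,0,0,0]]])

```text
time: 1.85
position: [0.5332, -0.0144, 0.2441]
tool_rot: [0.089, 0.996, 0.0, -0.001]
ft_force: [-0.2, -0.1, -0.1]
grip_width: 0.0874
grip_force: 0.0
```

```bash
python3 - <<'E'
from h import *
c=shot('wrist','w1'); o=c['o']; print(o['time'],o['position'],R.from_quat(o['tool_rot']).as_matrix().round(4),o['ft_force']); print(c['hand_eye'],c['fov_y'])
E
```

```text
1.85 [ 0.53315978 -0.01442668  0.24413201] [[-9.841e-01  1.775e-01 -1.100e-03]
 [ 1.775e-01  9.841e-01  4.000e-04]
 [ 1.200e-03  1.000e-04 -1.000e+00]] [-0.15964372 -0.05641092 -0.11806973]
[[ 1.08792563e-03  9.61801123e-01  2.73746994e-01  7.31816487e-02]
 [ 9.99999385e-01 -1.10584394e-03 -8.88521640e-05  7.25407506e-04]
 [ 2.17263344e-04  2.73746922e-01 -9.61801734e-01 -1.41236449e-01]
 [ 0.00000000e+00  0.00000000e+00  0.00000000e+00  1.00000000e+00]] 61.2301223926942
```

View pics/w1.png

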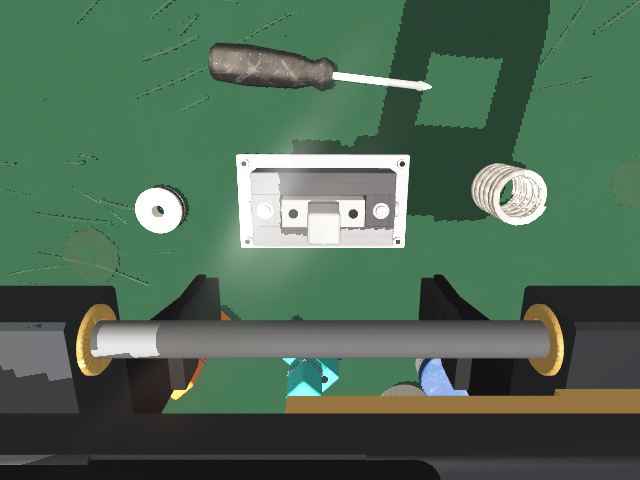

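The wrist view shows the nest centred: plate corners are about (236,154), (410,154), (406,248) and (240,248), and the post's top face is around (324,229).

```bash
python3 - <<'E'
from h import *
c=pickle.load(open('pics/w1.pkl','rb'))
W=proj(c,[(236,154),(410,154),(406,248),(240,248)],.008); print(W.round(4),W.mean(0))
d=W[1]+W[2]-W[0]-W[3]; print(np.degrees(np.arctan2(d[1],d[0])))
print(proj(c,[(308,214),(340,214),(340,244),(308,244),(324,229)],.105).round(4))
E
```

```text
[[ 0.4778 -0.0814  0.008 ]
 [ 0.5059  0.0754  0.008 ]
 [ 0.5951  0.0611  0.008 ]
 [ 0.5665 -0.0985  0.008 ]] [ 0.53631733 -0.01086272  0.008     ]
79.83711174986985
[[ 0.5233 -0.0202  0.105 ]
 [ 0.5273  0.0021  0.105 ]
 [ 0.5493 -0.0015  0.105 ]
 [ 0.5452 -0.0243  0.105 ]
 [ 0.5362 -0.0109  0.105 ]]
```

drive_tool(deltas=[[[-1,2,20,0,0,0],[0,0,30,0,0,0],[0,0,30,0,0,0],[0,0,20,0,0,0],[0,0,0,0,0,0],[0,0,0,0,0,0]]])

```text
time: 2.4
position: [0.5342, -0.0119, 0.1439]
tool_rot: [0.088, 0.996, 0.0, -0.001]
ft_force: [-0.6, -0.5, 0.8]
grip_width: 0.0872
grip_force: 0.0
```

```bash
python3 - <<'E'
from h import *
c=shot('wrist','w2'); o=c['o']; print(o['time'],o['position'],o['ft_force'])
E
```

```text
2.4 [ 0.53419214 -0.01186875  0.14393626] [-0.57813156 -0.49730514  0.81630308]
```

View pics/w2.png

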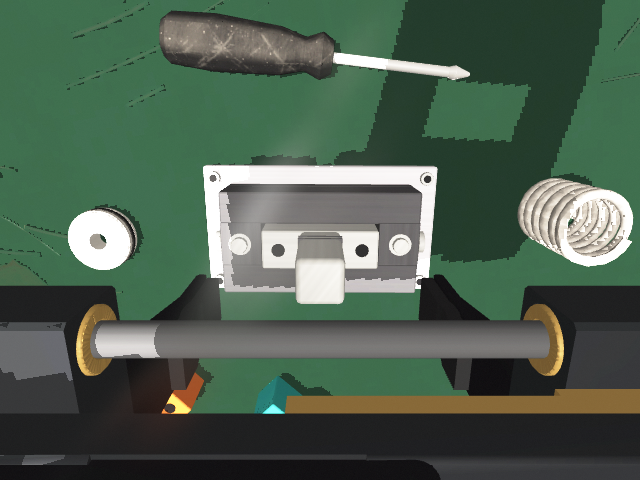

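The post's top face now spans (297..344, 259..303), centred at (320,281), midway between the fingers at 219 and 421.

```bash
python3 - <<'E'
from h import *
c=pickle.load(open('pics/w2.pkl','rb')); o=c['o']; Rt=R.from_quat(o['tool_rot'])
W=proj(c,[(297,259),(344,259),(344,303),(297,303),(320.5,281)],.105); print((Rt.inv().apply(W-o['position'])*1e3).round(1))
W=proj(c,[(263,224),(378,224)],.054); print(W.round(4),(Rt.inv().apply(W-o['position'])*1e3).round(1))
W=proj(c,[(204,166),(437,166)],.008); print((Rt.inv().apply(W-o['position'])*1e3).round(1))
E
```

```text
[[  9.9  -9.8  39. ]
 [  9.9  12.3  39. ]
 [-12.6  12.7  38.9]
 [-12.7 -10.1  38.9]
 [ -1.2   1.2  38.9]]
[[ 0.5147 -0.0414  0.054 ]
 [ 0.5265  0.0252  0.054 ]] [[ 13.8 -32.5  90. ]
 [ 13.8  35.2  90. ]]
[[ 42.5 -77.6 136. ]
 [ 42.6  80.4 136.1]]
```

drive_tool(deltas=[[[-0.5,1,20,0,0,0],[0,0,20,0,0,0],[0,0,15,0,0,0],[0,0,0,0,0,0]]])

```text
time: 2.78
position: [0.5353, -0.0114, 0.0891]
tool_rot: [0.088, 0.996, 0.0, -0.001]
ft_force: [-0.1, 0.8, 0.8]
grip_width: 0.0868
grip_force: 0.0
```

drive_tool(deltas=[[[0,0,0,0,0,0],[0,0,0,0,0,0],[0,0,0,0,0,0],[0,0,0,0,0,0],[0,0,0,0,0,0],[0,0,0,0,0,0],[0,0,0,0,0,0],[0,0,0,0,0,0]]], gripper=0, squeeze=15)

```text
time: 3.45
position: [0.5356, -0.0117, 0.0897]
tool_rot: [0.088, 0.996, -0.0, 0.0]
ft_force: [0.9, -0.1, -0.7]
grip_width: 0.0415
grip_force: 0.0
```

drive_tool(deltas=[[[0,0,0,0,0,0],[0,0,0,0,0,0],[0,0,0,0,0,0],[0,0,0,0,0,0],[0,0,0,0,0,0]]])

```text
time: 3.87
position: [0.5355, -0.0118, 0.0895]
tool_rot: [0.088, 0.996, -0.0, -0.0]
ft_force: [-0.8, -1.2, -0.4]
grip_width: 0.0239
grip_force: 15.0
```

drive_tool(deltas=[[[0,0,0,0,0,0],[0,0,0,0,0,0],[0,0,0,0,0,0],[0,0,0,0,0,0]]], squeeze=60)

```text
time: 4.2
position: [0.5355, -0.0118, 0.0895]
tool_rot: [0.088, 0.996, -0.0, -0.0]
ft_force: [-0.5, -1.2, -0.4]
grip_width: 0.0237
grip_force: 60.0
```

```bash
cat > plan.py <<'E'
import sys,numpy as np
h=71.5
def pose(uL,uR):
    s=(uL-uR)/70; t=np.arcsin(s); m=24-min(uL,uR)
    y0=max(m,0)*s/2
    return np.array([y0-h*s,(uL+uR)/2+h*np.cos(t)]),t
def show(a,b,n):
    for k in range(n):
        u0=np.add(a,np.subtract(b,a)*k/n); u1=np.add(a,np.subtract(b,a)*(k+1)/n)
        (p,t),(q,v)=pose(*u0),pose(*u1); d=q-p; c,s=np.cos(t),np.sin(t)
        print([0,round(d@[c,s],2),round(d@[s,-c],2),round(t-v,4),0,0])
a=[float(x) for x in sys.argv[1:]]
pts=[tuple(a[i:i+2]) for i in range(0,len(a),2)]
for p,q in zip(pts,pts[1:]): print(p,q); show(p,q,7)
E
python3 plan.py 0 0 7 -.3 6.7 10 15 9.7 14.7 17 23 16.7 22.7 26
```

```text
(0.0, 0.0) (7.0, -0.3)
[0, np.float64(-0.89), np.float64(-0.47), np.float64(-0.0149), 0, 0]
[0, np.float64(-0.88), np.float64(-0.47), np.float64(-0.0149), 0, 0]
[0, np.float64(-0.87), np.float64(-0.47), np.float64(-0.0149), 0, 0]
[0, np.float64(-0.86), np.float64(-0.46), np.float64(-0.0149), 0, 0]
[0, np.float64(-0.86), np.float64(-0.46), np.float64(-0.0149), 0, 0]
[0, np.float64(-0.85), np.float64(-0.46), np.float64(-0.0149), 0, 0]
[0, np.float64(-0.85), np.float64(-0.45), np.float64(-0.015), 0, 0]
(7.0, -0.3) (6.7, 10.0)
[0, np.float64(1.31), np.float64(-0.73), np.float64(0.0217), 0, 0]
[0, np.float64(1.32), np.float64(-0.72), np.float64(0.0217), 0, 0]
[0, np.float64(1.33), np.float64(-0.71), np.float64(0.0217), 0, 0]
[0, np.float64(1.35), np.float64(-0.71), np.float64(0.0216), 0, 0]
[0, np.float64(1.36), np.float64(-0.7), np.float64(0.0216), 0, 0]
[0, np.float64(1.36), np.float64(-0.7), np.float64(0.0216), 0, 0]
[0, np.float64(1.34), np.float64(-0.69), np.float64(0.0216), 0, 0]
(6.7, 10.0) (15.0, 9.7)
[0, np.float64(-1.11), np.float64(-0.57), np.float64(-0.0176), 0, 0]
[0, np.floa
[... 1196 characters left out ...]
0, np.float64(-1.17), np.float64(-0.56), np.float64(-0.0176), 0, 0]
[0, np.float64(-1.16), np.float64(-0.56), np.float64(-0.0176), 0, 0]
[0, np.float64(-1.15), np.float64(-0.55), np.float64(-0.0176), 0, 0]
(23.0, 16.7) (22.7, 26.0)
[0, np.float64(1.35), np.float64(-0.64), np.float64(0.0197), 0, 0]
[0, np.float64(1.36), np.float64(-0.63), np.float64(0.0196), 0, 0]
[0, np.float64(1.37), np.float64(-0.63), np.float64(0.0196), 0, 0]
[0, np.float64(1.38), np.float64(-0.63), np.float64(0.0196), 0, 0]
[0, np.float64(1.39), np.float64(-0.63), np.float64(0.0196), 0, 0]
[0, np.float64(1.38), np.float64(-0.63), np.float64(0.0196), 0, 0]
[0, np.float64(1.37), np.float64(-0.63), np.float64(0.0196), 0, 0]
```

drive_tool(deltas=[[[0,-0.9,-0.47,-0.015,0,0],[0,-0.9,-0.47,-0.015,0,0],[0,-0.87,-0.47,-0.015,0,0],[0,-0.86,-0.46,-0.015,0,0],[0,0,0,0,0,0],[0,0,0,0,0,0]]])

```text
time: 4.7
position: [0.5348, -0.0154, 0.0911]
tool_rot: [0.087, 0.996, 0.029, 0.002]
ft_force: [-0.0, -0.7, -2.7]
grip_width: 0.0238
grip_force: 59.9
```

```bash
cat > st.py <<'E'
from h import *
# estimate of ends from tool pose relative to seated grasp
P0=np.array([.5355,-.0118,.0895]); yb=np.array([.1765,.9843,0])
o=sensors.get_obs(); M=R.from_quat(o['tool_rot']).as_matrix(); t=np.arctan2(M[2,1],M[:,1]@yb)
d=o['position']-P0; O=np.array([d@yb*1e3+71.5*np.sin(t), d[2]*1e3+71.5-71.5*np.cos(t)])
print('t',o['time'],'tilt',t.round(4),'y0',O[0].round(2),'uL,uR',(O[1]+35*np.sin(t)).round(2),(O[1]-35*np.sin(t)).round(2))
f=o['ft_force'];m=o['moment'];print('F y,z',(f@yb).round(1),f[2].round(1),'F',f.round(1),'Mx tool',(m@[-.9843,.1765,0]).round(2),'grip',o['grip_force'],o['grip_width'])
E
python3 st.py
```

```text
t 4.7 tilt 0.0589 y0 0.49 uL,uR 3.81 -0.31
F y,z -0.7 -2.7 F [-0.  -0.7 -2.7] Mx tool 1.06 grip 59.92223293855204 0.023751319456970312
```

drive_tool(deltas=[[[0,-0.86,-0.46,-0.015,0,0],[0,-0.85,-0.46,-0.015,0,0],[0,-0.85,-0.45,-0.015,0,0],[0,0,0,0,0,0],[0,0,0,0,0,0]]])

```text
time: 5.12
position: [0.5343, -0.0181, 0.0924]
tool_rot: [0.087, 0.995, 0.052, 0.004]
ft_force: [-0.9, -0.9, -3.2]
grip_width: 0.0236
grip_force: 59.9
```

```bash
python3 st.py; python3 - <<'E'
from h import *
c=shot('wrist','w3'); d=shot('side','side2')
a=c['img'][140:380,160:480,::-1]; b=d['img'][210:330,220:380,::-1]
cv2.imwrite('pics/m3.png',np.vstack([cv2.resize(a,(640,300)),cv2.resize(b,(400,300)).repeat(1,0) if 0 else cv2.copyMakeBorder(cv2.resize(b,(400,300)),0,0,0,240,0)]))
E
```

```text
t 5.1167 tilt 0.1035 y0 0.98 uL,uR 6.87 -0.36
F y,z -1.0 -3.2 F [-0.9 -0.9 -3.2] Mx tool 1.49 grip 59.938318266067654 0.023620112785146467
```

View pics/m3.png

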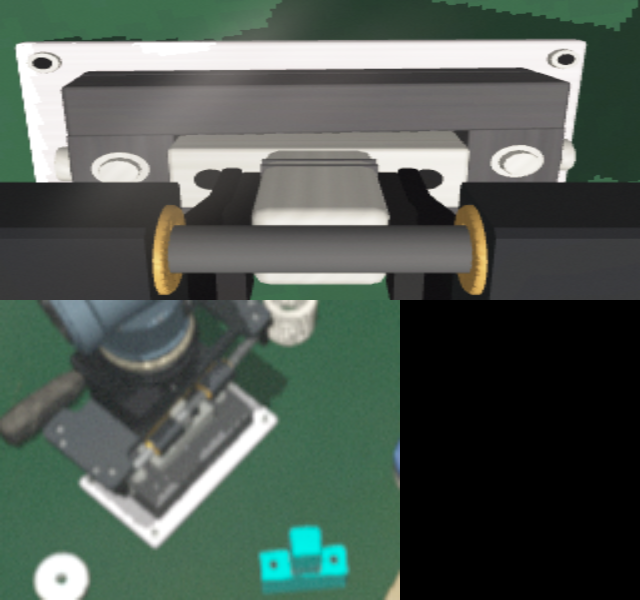

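The tool's tilt follows. To see whether the block tilts with it, I compare the foot's upper far edge in w2 and w3 with the predictions.

```bash
python3 - <<'E'
from h import *
def toolpx(c,p):
    H=np.linalg.inv(np.array(c['hand_eye'])); q=np.asarray(p)@H[:3,:3].T+H[:3,3]
    f=240/np.tan(np.radians(c['fov_y'])/2); return np.c_[c['cx']+f*q[:,0]/-q[:,2],c['cy']-f*q[:,1]/-q[:,2]]
c=pickle.load(open('pics/w3.pkl','rb'))
B=np.array([[.012,-.035,-.036],[.012,.035,-.036]]) # tool-axes offsets from underside origin
for s in (0,.05,.1035):   # slip of block relative to tool about tool x (+ = block less tilted)
    print(s,toolpx(c,R.from_rotvec([s,0,0]).apply(B)+[0,0,.0715]).round(1).tolist())
g=cv2.cvtColor(c['img'],cv2.COLOR_RGB2GRAY).astype(int)
for x in (252,260,270,375,382,390): print(x,[(y,int(v)) for y,v in enumerate(np.diff(g[225:275,x]),225) if abs(v)>18])
for y in (256,262): print(y,[(x,int(v)) for x,v in enumerate(np.diff(g[y,235:405]),235) if abs(v)>25])
E
```

```text
0 [[241.6, 257.2], [393.7, 257.4]]
0.05 [[244.9, 258.5], [396.8, 256.1]]
0.1035 [[248.8, 259.7], [399.8, 254.8]]
252 [(248, 24), (258, 43)]
260 [(258, 44)]
270 [(247, 24), (257, 19), (258, 41)]
375 [(257, 22), (258, 48), (259, 20)]
382 [(244, 33), (257, 23), (258, 45), (259, 21)]
390 [(243, -33), (251, 34), (252, 47), (257, 23), (258, 46), (259, 22)]
256 [(392, -62), (393, 31)]
262 [(243, 79), (294, -46), (295, -59), (342, 35), (343, 74), (393, -39), (394, -81)]
```

The foot edge is at row 258 at both ends and its corners are at x 243.5 and 394, which matches no slip. So the block is really tipped about 0.1 rad, left end up about 7 mm. Now I rock back.

drive_tool(deltas=[[[0,1.3,-0.73,0.0217,0,0],[0,1.32,-0.73,0.0217,0,0],[0,1.33,-0.73,0.0217,0,0],[0,1.35,-0.73,0.0217,0,0],[0,0,0,0,0,0],[0,0,0,0,0,0]]])

```text
time: 5.72
position: [0.5352, -0.0122, 0.0953]
tool_rot: [0.088, 0.996, 0.01, 0.0]
ft_force: [1.1, -0.6, -8.1]
grip_width: 0.0238
grip_force: 59.9
```

```bash
python3 st.py
```

```text
t 5.7167 tilt 0.0192 y0 0.93 uL,uR 6.44 5.1
F y,z -0.4 -8.1 F [ 1.1 -0.6 -8.1] Mx tool 0.41 grip 59.9448866196326 0.023825983459281413
```

```bash
cat > slip.py <<'E'
from h import *
import sys
c=shot('wrist',sys.argv[1]); g=cv2.cvtColor(c['img'],cv2.COLOR_RGB2GRAY).astype(int)
for x in (252,262,375,385): print(x,[(y,int(v)) for y,v in enumerate(np.diff(g[225:275,x]),225) if abs(v)>18])
for y in (262,266): print(y,[(x,int(v)) for x,v in enumerate(np.diff(g[y,230:410]),230) if abs(v)>25])
E
python3 slip.py w4; python3 - <<'E'
import cv2
a=cv2.imread('pics/w4.png')[150:350,190:450]
cv2.imwrite('pics/m4.png',cv2.resize(a,None,fx=3,fy=3,interpolation=cv2.INTER_CUBIC))
E
```

```text
252 [(245, 24), (257, 23), (258, 39)]
262 [(245, 28), (257, 24), (258, 41)]
375 [(245, 33), (258, 51), (259, 29)]
385 [(245, 32), (258, 50), (259, 31)]
262 [(243, 38), (244, 47), (294, -47), (295, -60), (342, 33), (343, 65), (394, -112), (405, 84), (406, 50)]
266 [(231, -96), (244, 68), (293, -85), (345, 113), (394, -131), (402, 41), (403, 94), (407, -83), (408, -34)]
```

View pics/m4.png

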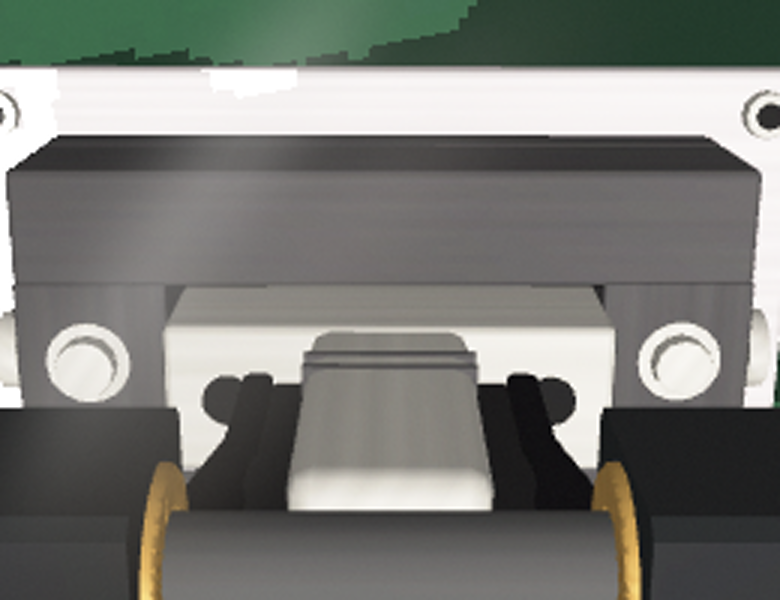

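The crop shows the foot still aligned with the jaws and both ends about 5–6 mm up, with the nest level under it; Fz is only −8 N, so the nest is down. I continue rocking.

drive_tool(deltas=[[[0,1.36,-0.7,0.0216,0,0],[0,1.36,-0.7,0.0216,0,0],[0,1.34,-0.7,0.0216,0,0],[0,0,0,0,0,0],[0,0,0,0,0,0]]])

```text
time: 6.18
position: [0.5358, -0.0085, 0.0973]
tool_rot: [0.088, 0.996, -0.022, -0.003]
ft_force: [1.5, -1.3, -11.4]
grip_width: 0.0237
grip_force: 59.9
```

```bash
python3 st.py
```

```text
t 6.1833 tilt -0.0452 y0 0.07 uL,uR 6.32 9.49
F y,z -1.1 -11.4 F [  1.5  -1.3 -11.4] Mx tool -0.17 grip 59.86915135023082 0.023728430174019335
```

drive_tool(deltas=[[[0,-1.11,-0.58,-0.0176,0,0],[0,-1.12,-0.58,-0.0176,0,0],[0,-1.13,-0.57,-0.0176,0,0],[0,-1.13,-0.56,-0.0176,0,0],[0,0,0,0,0,0]]])

```text
time: 6.6
position: [0.5346, -0.014, 0.0997]
tool_rot: [0.088, 0.996, 0.012, 0.0]
ft_force: [0.8, 0.6, -14.0]
grip_width: 0.0234
grip_force: 59.9
```

```bash
python3 st.py
```

```text
t 6.6 tilt 0.0243 y0 -0.56 uL,uR 11.03 9.33
F y,z 0.8 -14.0 F [  0.8   0.6 -14. ] Mx tool 0.38 grip 59.86515840239008 0.023404096392096535
```

drive_tool(deltas=[[[0,-1.1,-0.5,-0.0176,0,0],[0,-1.1,-0.5,-0.0176,0,0],[0,-1.1,-0.5,-0.0176,0,0],[0,0,0,0,0,0]]])

```text
time: 6.93
position: [0.5341, -0.0171, 0.1013]
tool_rot: [0.088, 0.995, 0.038, 0.003]
ft_force: [0.5, 0.4, -10.9]
grip_width: 0.0235
grip_force: 59.9
```

```bash
python3 st.py; python3 slip.py w5
```

```text
t 6.9333 tilt 0.0765 y0 0.03 uL,uR 14.72 9.36
F y,z 0.5 -10.9 F [  0.5   0.4 -10.9] Mx tool 0.56 grip 59.90133993211202 0.023455508843631432
252 [(242, -19), (244, 25), (258, 39)]
262 [(243, 24), (258, 42)]
375 [(240, 40), (258, 54), (259, 21)]
385 [(240, -60), (241, 40), (242, 43), (258, 54), (259, 21)]
262 [(234, -40), (235, -57), (243, 65), (294, -48), (295, -58), (342, 33), (343, 79), (394, -116), (401, 48), (402, 88), (406, -102)]
266 [(230, -55), (232, 63), (236, -44), (237, -60), (243, 29), (244, 52), (293, -86), (345, 110), (394, -112), (401, 117), (405, -86), (406, -29), (407, 96)]
```

drive_tool(deltas=[[[0,1,-0.48,0.0155,0,0],[0,1,-0.48,0.0155,0,0],[0,1,-0.48,0.0155,0,0],[0,1,-0.48,0.0155,0,0],[0,0,0,0,0,0]]])

```text
time: 7.4
position: [0.5349, -0.0119, 0.1035]
tool_rot: [0.088, 0.996, 0.007, -0.0]
ft_force: [-0.1, -1.5, -11.3]
grip_width: 0.0235
grip_force: 59.9
```

```bash
python3 st.py
```

```text
t 7.4 tilt 0.0145 y0 0.87 uL,uR 14.49 13.48
F y,z -1.5 -11.3 F [ -0.1  -1.5 -11.3] Mx tool 0.22 grip 59.87051640346181 0.023530906167108685
```

drive_tool(deltas=[[[0,1,-0.48,0.0155,0,0],[0,1,-0.48,0.0155,0,0],[0,1,-0.48,0.0155,0,0],[0,0,0,0,0,0]]])

```text
time: 7.73
position: [0.5354, -0.0091, 0.1053]
tool_rot: [0.087, 0.996, -0.016, -0.002]
ft_force: [-0.2, -0.2, -7.9]
grip_width: 0.0231
grip_force: 59.9
```

drive_tool(deltas=[[[0,-1.18,-0.55,-0.0176,0,0],[0,-1.18,-0.55,-0.0176,0,0],[0,-1.18,-0.55,-0.0176,0,0],[0,-1.18,-0.55,-0.0176,0,0],[0,0,0,0,0,0]]])

```text
time: 8.15
position: [0.5344, -0.0148, 0.108]
tool_rot: [0.088, 0.996, 0.02, 0.001]
ft_force: [-1.0, 0.3, -4.1]
grip_width: 0.0237
grip_force: 59.9
```

```bash
python3 st.py
```

```text
t 8.15 tilt 0.0391 y0 -0.38 uL,uR 19.9 17.17
F y,z 0.1 -4.1 F [-1.   0.3 -4.1] Mx tool 0.01 grip 59.881539372727275 0.023749709384308603
```

drive_tool(deltas=[[[0,-1.17,-0.54,-0.0176,0,0],[0,-1.16,-0.54,-0.0176,0,0],[0,-1.15,-0.54,-0.0176,0,0],[0,0,0,0,0,0]]])

```text
time: 8.48
position: [0.5343, -0.0173, 0.1094]
tool_rot: [0.089, 0.995, 0.047, 0.004]
ft_force: [-1.1, 4.1, -6.9]
grip_width: 0.0236
grip_force: 59.9
```

```bash
python3 st.py
```

```text
t 8.4833 tilt 0.0936 y0 1.09 uL,uR 23.44 16.9
F y,z 3.9 -6.9 F [-1.1  4.1 -6.9] Mx tool -0.67 grip 59.9108993153277 0.023567923052460235
```

The left plunger is free. Now the right end comes up.

drive_tool(deltas=[[[0,1.35,-0.63,0.0196,0,0],[0,1.36,-0.63,0.0196,0,0],[0,1.37,-0.63,0.0196,0,0],[0,1.38,-0.63,0.0196,0,0],[0,0,0,0,0,0]]])

```text
time: 8.9
position: [0.5357, -0.0117, 0.112]
tool_rot: [0.087, 0.996, 0.006, 0.001]
ft_force: [-0.1, 0.7, -6.4]
grip_width: 0.0236
grip_force: 59.9
```

```bash
python3 st.py; python3 slip.py w6
```

```text
t 8.9 tilt 0.0122 y0 1.05 uL,uR 22.97 22.11
F y,z 0.7 -6.4 F [-0.1  0.7 -6.4] Mx tool 0.04 grip 59.90375132882036 0.023593172223764752
252 [(234, -28), (257, 22), (258, 40)]
262 [(257, 22), (258, 42)]
375 [(258, 53), (259, 23)]
385 [(234, -25), (240, 23), (241, 23), (258, 52), (259, 24)]
262 [(232, -56), (233, 31), (237, -75), (238, -27), (244, 60), (294, -47), (295, -60), (342, 34), (343, 62), (394, -84), (395, 49), (396, 53), (399, -54), (401, 56)]
266 [(235, -71), (244, 84), (293, -85), (345, 115), (394, -117), (397, 81), (398, 53)]
```

It's free: Fz is just the block's weight and the moment is about zero. I level it and lift straight up.

drive_tool(deltas=[[[0,0.5,-1.5,0.012,0,0],[0,0,-3,0,0,0],[0,0,-3,0,0,0],[0,0,-3,0,0,0],[0,0,-3,0,0,0],[0,0,-3,0,0,0],[0,0,0,0,0,0],[0,0,0,0,0,0]]])

```text
time: 9.62
position: [0.5357, -0.0124, 0.1285]
tool_rot: [0.088, 0.996, 0.0, 0.0]
ft_force: [0.5, 0.4, -7.7]
grip_width: 0.0235
grip_force: 59.9
```

drive_tool(deltas=[[[0,0,0,0,0,0],[0,0,0,0,0,0],[0,0,0,0,0,0],[0,0,0,0,0,0]]])

```text
time: 9.95
position: [0.5354, -0.0122, 0.128]
tool_rot: [0.088, 0.996, 0.0, -0.0]
ft_force: [-0.5, -0.4, -7.9]
grip_width: 0.0234
grip_force: 59.9
```

```bash
python3 st.py; python3 - <<'E'
from h import *
c=shot('wrist','w7'); d=shot('side','side3')
a=cv2.resize(c['img'][:,:,::-1],(400,300)); b=cv2.resize(d['img'][200:320,215:375,::-1],(400,300))
cv2.imwrite('pics/m7.png',np.hstack([a,b]))
E
```

```text
t 9.95 tilt 0.0009 y0 -0.31 uL,uR 38.57 38.51
F y,z -0.5 -7.9 F [-0.5 -0.4 -7.9] Mx tool 0.0 grip 59.9027400687919 0.023421542451132836
```

View pics/m7.png

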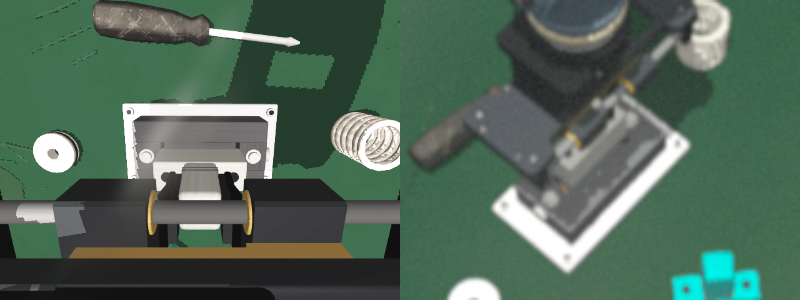

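The pictures show the block held level, about 14.5 mm above the nest. The nest is down on its plate, and the screwdriver, spring and piston haven't moved.

```bash
python3 -c "
from rig import ticket
print(ticket.hand_in())"
```

```text
the job is handed in; nothing more can be done
None
```

I rocked the block free and handed the job in at about 10 s, holding the block upright about 14 mm above its pocket with the nest down and the bystanders untouched; the hand-in returned no verdict.

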